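Load the sloping drilling jig

ROBOT

A 6-joint arm with a two-finger parallel gripper is mounted at the origin on a cart in front of the work surface, level with it; the furniture and walls round the work are solid. World frame = base frame: x ahead of the robot, y to its left, z up, the work surface at z = 0. Lengths are in m, angles in rad, forces in N, time in s.
With the tool pointing down it reaches from about 0.375 to 0.9 m from the base axis. Payload 3.1 kg.
Tool frame: the origin (TCP) lies at the very end of the fingers, on their centre line; the grasp point (between the pads) lies 19 mm behind it; z points along the fingers, y is the direction in which the jaws open and shut (so a half turn about z gives the same grasp; the last joint's range is limited). The gripper opens to 85 mm and grips with 20 to 120 N. Pads are 22 mm wide; open, the fingers measure 114 mm over their backs; the gripper's body (76 mm by 85 mm) begins 54 mm behind the grasp point. The pads swing forward as they close: fully open they stand 13 mm farther back than shut.
Start: joints at [1.121, 0.527, 1.433, -0, 1.181, -0.178], TCP at [0.167, 0.602, 0.231] pointing down, gripper open.
Joint ranges: [-3.08, 3.08], [-0.75, 2.2], [0.22, 2.44], [-1.43, 4.57], [0, 2.65], [-2.85, 2.85]. Speed limits (rad/s): [2.79, 2.79, 3.14, 3.14, 3.14, 3.14].

INTERFACE

Orientations are given as a unit quaternion [x, y, z, w].
In Python, from station import manip gives the robot as it stands.
- The arm moves only by the tool send_rows, never from a script. Its argument "motion" is a list of rows, each an object with "gripper": the finger opening in mm, from 0 to 85.4; "travel": the shift along the tool's x, y, z in mm, a list of three; "rotation": the turn, a rotation vector about the tool's x, y, z in degrees, a list of three. In form: [{"gripper": gripper, "travel": [x, y, z], "rotation": [ax, ay, az]}, ...]. A call has 1 to 12 rows; each row shifts and turns the commanded pose from where the row before left it, along the tool's axes as they then stand; what a row does not reach is not made up. A row lasts 1/12 s, in which the tool goes at most 41.7 mm and 7.16 degrees, less where a joint would pass 70% of its speed; a pose out of reach is approached as far as the arm can. A call is refused whole if a number of a shift passes 41.7 or a number of a turn 7.16, either way. A call with a gripper value outside its range is refused whole. The fingers move at their own pace and stop on an object; "newtons" is the grip in N (left out, the last holds). Time passes only in rows, so rows that do not move let the fingers close. It gives the time, the measured TCP pose, the force and the opening at its end, in the units of the state.
- manip.sense(): the state, without advancing time (a new reading comes with each control period).
- manip.snapshot(name): name is "scene" or "top" or "wrist"; returns the picture (420x560x3 uint8, red, green, blue); there is no depth.
- manip.calibration(name): a dict with "fx", "fy", "cx", "cy" (pixels), "cam_to_world" (4x4, takes a point from camera to world coordinates). Camera axes: x right, y down, z forward; pixel columns grow to the right and rows downward; lengths in m; the calibration is good to about 2 mm. A picture is of the moment at which its call begins: read the wrist's pose just before it. calibration takes no time and is no camera call; for the wrist camera it gives the pose at the moment of the call.
- manip.sign_off(): hands the job in, once; it reports no verdict.
The state is a dict: "t": time; "q": joint angles; "qd": joint speeds; "tau": joint torques, N m; "tcp_pos": TCP position; "tool_rot": TCP orientation; "force": force on the tool from outside, world axes, zero at the start; "ft_torque": the same for the moment, N m; "finger_gap": opening from 0.0 (shut) to 1.0 (fully open).
Only numpy, scipy, OpenCV 4.12 (cv2) and the standard library are available. Lean on these libraries where they do the work, as an engineer would, in place of code of your own. Each camera call takes 0.05 s, during which the arm holds its last target. There are 200 camera calls.

TASK

Lay the long square wooden offcut lengthwise in the channel at the foot of the sloping drilling jig, below its bridge, then slide it up the slope, under the bridge and past the sprung side pad, until its end presses firmly on the set-screw button of the stop at the top; leave it lying there, touching the button. The stop is only held by wing nuts, so never load it with more than 20 N, and do not disturb the other things on the bench.

Things in the scene. Friction and masses are not known exactly. Their poses are not given: they have to be found in the camera images.
- blank: the long plain wooden offcut of square section, 45 x 190 x 45 mm, 0.15 to 0.35 kg, lying loose on the bench to the right of the jig. Origin: centre of its underside; y along its 190 mm length, z up. Its two ends are alike.
- jig: wooden drilling jig screwed to the bench: base plate 368 x 128 x 5 mm carrying a flat bed, 362 mm long, that slopes up by 0.105 rad (6 degrees). Origin: centre of the base plate's underside; z vertical, x horizontal toward the high end (uphill), y across. Below, t = distance up the slope from the foot, n = height square to the bed.
- channel_foot (a point): foot of the bed surface, t = 0, n = 0, jig y = 0 (jig frame x -178, z 18 mm; axes as the jig's). Channel: fence 10 mm high, 16 mm thick, inner face at y = +22.5 mm, full length; guide rail 10 mm high, 14 mm thick, inner face at y = -31.5 mm, t = 0 to 175 mm. The blank's centre is at y = 0 when it touches the fence. Laid with its centre at t = 60 to 100 mm it is clear of pad and bridge.
- bridge_mouth (a point): point on the bed (t = 224 mm, n = 0, y = 0) below the lower edge of the fixed wooden bridge that spans the channel from t = 224 to 268 mm. Bridge underside at n = 48.5 mm, top with a small brass bush at n = 68 mm, posts outside the channel at y = +38 to +51 and -45 to -56 mm.
- pad (a joint): sprung wooden side pad under the bridge, opposite the fence, n = 3 to 26 mm. Travel in m: 0 = out (face 41 mm from the fence), up to 0.009 pushed back; the blank needs 0.004. Flat face t = 240 to 265 mm, flared lead-in t = 197 to 240 mm. Spring 1.3 N out, 2.3 N with the blank in. Pushing the blank up takes about 2 to 8 N in all, differing from run to run.
- stop: the stop: wooden cross-bar on the bed near its top, 104 x 20 x 37 mm, two brass wing nuts on top, fixed. Origin: in its flat down-slope face, at y = 0, 14 to 16 mm off the bed; axes as the jig's. From this face a set-screw with a round steel button (screw_c0), 16 mm wide, sticks out down the slope at y = 0, n = 22 mm; the blank's end meets the button. It sticks out 4 to 16 mm, anew each run, not measured: feel for it.
- short_offcut: bystander: shorter, flatter dark offcut with a hole, 42 x 140 x 28 mm; origin under its centre
- tape_measure: bystander: tape measure, 37 x 88 x 64 mm; origin under its centre
- pliers: bystander: pliers, 59 x 189 x 13 mm; origin under their centre
- sanding_block: bystander: sanding block, 63 x 110 x 35 mm; origin under its centre

How it is judged:
On the way, in this order (a step that is already met when the one before it is completed fails the run):
1. the blank lies in the channel at the foot of the slope, below the bridge (y of blank in the frame of jig between -0.012 and 0.006 m and angle between blank's own z axis and vertical between 0.07 and 0.14 rad and x of blank in the frame of jig between -0.135 and -0.049 m and z of blank in the frame of jig below 0.036 m), for 0.1 s.
2. the blank is pressed against the stop (its set-screw button) with more than 3 N (contact force between blank and stop above 3 N), for 0.1 s.
At the end, for the whole second after the job is handed in: the blank lies flat on the sloping bed under the bridge, along the fence (within 3 mm), at rest, its end within about 1.5 mm of the stop's set-screw button (distance between blank and screw_c0 below 0.1009 m and y of blank in the frame of jig between -0.004 and 0.003 m and angle between blank's own z axis and vertical between 0.085 and 0.125 rad and angle between the y axis of blank and the x axis of jig, either way round below 0.13 rad and linear speed of blank below 0.01 m/s); the robot touches nothing.
It fails at once if the blank loads the stop with more than 20 N (contact force between blank and stop above 20 N).
It fails at once if the robot itself loads the stop with more than 20 N (contact force between the arm and stop above 20 N).
It fails at once if one of the other loose things on the bench is moved by more than 30 mm (distance of any of short_offcut, tape_measure, pliers, sanding_block from where it was at the start of the episode above 0.03 m).
It also fails if it takes over 64 s, if anything falls off the work surface, if the arm or the gripper's body presses on something with over 40 N, if the wrist force passes 120 N, or if a joint passes its speed limit or range.

## Working session

There is one attempt and no reset: what is moved stays moved. The work goes in short steps, Python scripts to look and compute and a tool call to move; the robot and the scene stay as the last step left them, time stands still between calls to the robot, and variables do not carry over. Pictures are saved under pics/ and viewed, about 8 in all and at most 12, crops included, and the job is handed in when it is done.

Besides the shell and the picture viewer there is one more tool, called after ">>>" as name([rows], argument=value, ...), one row to a line, values as JSON. send_rows: Moves the arm, as the interface text tells. Its arguments: {"type":"object","properties":{"motion":{"type":"array","items":{"type":"object","properties":{"gripper":{"type":"number"},"travel":{"type":"array","items":{"type":"number"}},"rotation":{"type":"array","items":{"type":"number"}}}}},"newtons":{"type":"number"}},"required":["motion"]}

```bash
mkdir -p pics; python3 - <<'E'
from station import manip
import cv2,numpy as np
s=manip.sense();print(s['t'],s['tcp_pos'],s['tool_rot'],s['finger_gap'],s['force'])
for n in("scene","top"):
    im=manip.snapshot(n);cv2.imwrite(f"pics/{n}0.png",im[:,:,::-1]);c=manip.calibration(n)
    print(n,{k:np.round(v,4).tolist() for k,v in c.items()})
E
```

```text
0.0 [0.16683355 0.60156479 0.23032325] [ 1.34980786e-01  9.90847606e-01 -1.04672181e-03 -3.38034445e-04] 1.0003049743958141 [-0.5050628  -0.19464502 -0.50952926]
scene {'fx': 495.4332, 'fy': 495.4332, 'cx': 276.5283, 'cy': 206.7531, 'cam_to_world': [[0.5911, -0.4483, 0.6706, -0.4338], [-0.8065, -0.3151, 0.5002, -0.8616], [-0.0129, -0.8365, -0.5478, 0.8882], [0.0, 0.0, 0.0, 1.0]]}
top {'fx': 443.3408, 'fy': 443.3408, 'cx': 281.4554, 'cy': 210.0204, 'cam_to_world': [[-0.0258, -0.9857, 0.1663, 0.3304], [-0.9996, 0.0278, 0.0095, -0.1417], [-0.014, -0.1659, -0.986, 1.1884], [0.0, 0.0, 0.0, 1.0]]}
```

View pics/top0.png

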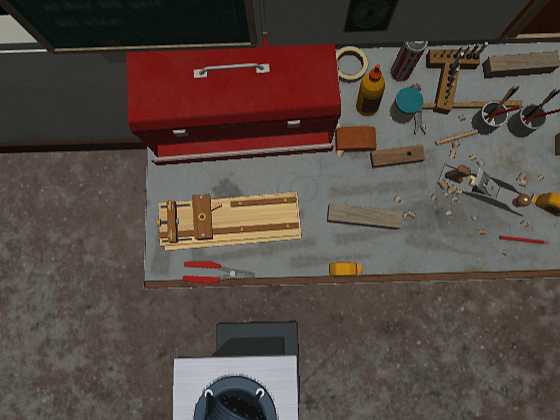

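View pics/scene0.png

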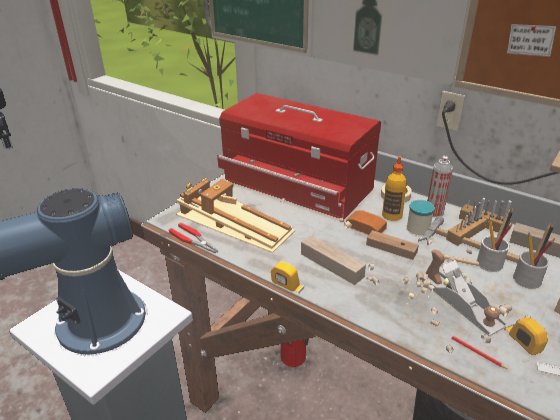

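```bash
cat > h.py <<'E'
from station import manip
import numpy as np, cv2
from scipy.spatial.transform import Rotation as R
def ray(c,uv,z):
    """pixels -> world points on the plane at height z"""
    M=c['cam_to_world'];uv=np.atleast_2d(uv).astype(float)
    d=np.c_[(uv[:,0]-c['cx'])/c['fx'],(uv[:,1]-c['cy'])/c['fy'],np.ones(len(uv))]@M[:3,:3].T
    return M[:3,3]+d*((z-M[2,3])/d[:,2:])
def proj(c,P):
    p=(np.atleast_2d(P)-c['cam_to_world'][:3,3])@c['cam_to_world'][:3,:3]
    return np.c_[p[:,0]/p[:,2]*c['fx']+c['cx'],p[:,1]/p[:,2]*c['fy']+c['cy']]
E
python3 - <<'E'
from h import *
im=cv2.imread('pics/top0.png');h=cv2.cvtColor(im,cv2.COLOR_BGR2HSV);c=manip.calibration('top')
for uv in[(230,215),(270,200),(365,213),(340,225),(320,230),(300,260)]:print(uv,h[uv[1],uv[0]])
crop=cv2.resize(im[180:290,145:420],None,fx=2.9,fy=2.9,interpolation=cv2.INTER_CUBIC);cv2.imwrite('pics/crop0.png',crop)
def rect(m,z):
    k=max(cv2.findContours(m,0,1)[0],key=cv2.contourArea)
    b=cv2.boxPoints(cv2.minAreaRect(k));print(b.round(1).tolist());w=ray(c,cv2.convexHull(k)[:,0],z)[:,:2]
    print(cv2.minAreaRect((w*1000).astype(np.float32)))
roi=np.zeros(im.shape[:2],np.uint8);roi[185:255,150:305]=255
rect(cv2.inRange(h,(8,60,90),(35,255,255))&roi,0.005)
roi[:]=0;roi[198:235,320:410]=255
m=cv2.morphologyEx(cv2.inRange(h,(5,45,40),(30,255,255)),2,np.ones((3,3)))&roi
rect(m,0.045)
E
```

```text
(230, 215) [ 19 111 190]
(270, 200) [ 12 158 108]
(365, 213) [ 17  64 115]
(340, 225) [ 60  11 120]
(320, 230) [ 75   9 118]
(300, 260) [ 30  15 105]
[[154.60000610351562, 198.10000610351562], [296.6000061035156, 185.60000610351562], [301.20001220703125, 238.1999969482422], [159.3000030517578, 250.6999969482422]]
((512.5584716796875, 15.184036254882812), (144.57376098632812, 384.6401062011719), 3.494924545288086)
[[327.20001220703125, 220.3000030517578], [329.1000061035156, 202.89999389648438], [402.0, 210.60000610351562], [400.20001220703125, 228.0]]
((502.9217224121094, -346.44683837890625), (189.84190368652344, 46.119659423828125), 82.31559753417969)
```

View pics/crop0.png

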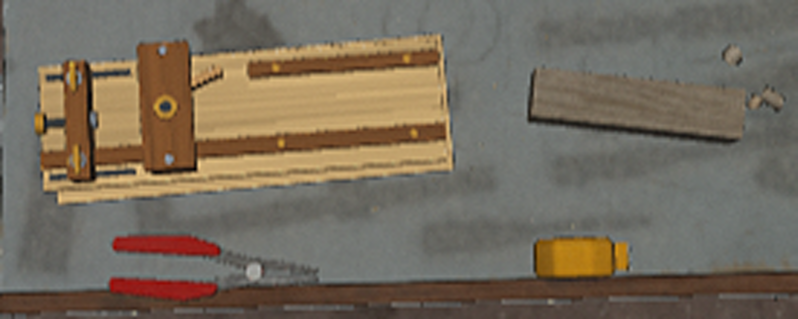

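```bash
python3 - <<'E'
from h import *
c=manip.calibration('top')
f=lambda pts,z:(ray(c,[(145+(x+.5)/2.9-.5,180+(y+.5)/2.9-.5) for x,y in pts],z)*1000)
a=f([(58,203),(452,168)],.005);print('plate near edge',a.round(1).tolist(),np.degrees(np.arctan2(*(a[0]-a[1])[[1,0]])),np.linalg.norm(a[0]-a[1]))
print('fence inner foot, guide inner foot',f([(444,124)],.028).round(1),f([(440,66)],.028).round(1))
s,k=np.sin(.105),np.cos(.105)
print('fence inner bridge lower edge t~222',f([(196,141)],.018+.222*s+.01*k).round(1))
print('bush',f([(165,107)],.018+.246*s+.068*k).round(1),'button',f([(94,119)],.018+.32*s+.022*k).round(1),'stop face top ends',f([(91,64),(95,180)],.018+.33*s+.037*k).round(1))
print('wingnuts', f([(73,72),(77,160)],.018+.33*s+.045*k).round(1))
w=manip.calibration('wrist');t=manip.sense();Rt=R.from_quat(t['tool_rot']).as_matrix()
print('cam in tool',(Rt.T@(w['cam_to_world'][:3,3]-t['tcp_pos'])).round(4),(Rt.T@w['cam_to_world'][:3,:3]).round(3).tolist(),w['fx'])
E
```

```text
plate near edge [[431.2, 185.0, 5.0], [453.7, -179.4, 5.0]] 93.52902422347636 365.12654759156345
fence inner foot, guide inner foot [[ 491.7 -172.8   28. ]] [[ 545.4 -170.8   28. ]]
fence inner bridge lower edge t~222 [[479.3  49.6  51.2]]
bush [[501.2  65.9 111.4]] button [[498.3 135.7  73.4]] stop face top ends [[544.5 135.   89.4]
 [442.9 130.1  89.4]]
wingnuts [[536.4 148.5  97.3]
 [459.7 143.8  97.3]]
cam in tool [ 0.076   0.     -0.1427] [[-0.0, -0.954, -0.298], [1.0, 0.0, -0.001], [0.001, -0.298, 0.954]] 370.44541799028326
```

>>> send_rows([
  {"gripper": 85,"travel": [0,0,-2],"rotation": [0,0,6.85]},
  {"gripper": 85,"travel": [0,0,-2],"rotation": [0,0,6.85]},
  {"gripper": 85,"travel": [0,0,-2],"rotation": [0,0,6.85]},
  {"gripper": 85,"travel": [0,0,-2],"rotation": [0,0,6.85]},
  {"gripper": 85,"travel": [0,0,-2],"rotation": [0,0,6.85]},
  {"gripper": 85,"travel": [0,0,-2],"rotation": [0,0,6.85]},
  {"gripper": 85,"travel": [0,0,-2],"rotation": [0,0,6.85]},
  {"gripper": 85,"travel": [0,0,-2],"rotation": [0,0,6.85]},
  {"gripper": 85,"travel": [0,0,-2],"rotation": [0,0,6.85]},
  {"gripper": 85,"travel": [0,0,-2],"rotation": [0,0,6.85]},
  {"gripper": 85,"travel": [0,0,0],"rotation": [0,0,6.85]},
  {"gripper": 85,"travel": [0,0,0],"rotation": [0,0,6.85]},
])

```text
t: 1.1
tcp_pos: [0.167, 0.6019, 0.2509]
tool_rot: [0.755, 0.656, -0.0, 0.0]
force: [-0.1, -0.0, 0.1]
finger_gap: 0.995
```

>>> send_rows([
  {"gripper": 85,"travel": [-24,18.5,0],"rotation": [0,0,0]},
  {"gripper": 85,"travel": [-24,18.5,0],"rotation": [0,0,0]},
  {"gripper": 85,"travel": [-24,18.5,0],"rotation": [0,0,0]},
  {"gripper": 85,"travel": [-24,18.5,0],"rotation": [0,0,0]},
  {"gripper": 85,"travel": [-24,18.5,0],"rotation": [0,0,0]},
  {"gripper": 85,"travel": [-24,18.5,0],"rotation": [0,0,0]},
  {"gripper": 85,"travel": [-24,18.5,0],"rotation": [0,0,0]},
  {"gripper": 85,"travel": [-24,18.5,0],"rotation": [0,0,0]},
  {"gripper": 85,"travel": [-24,18.5,0],"rotation": [0,0,0]},
  {"gripper": 85,"travel": [-24,18.5,0],"rotation": [0,0,0]},
  {"gripper": 85,"travel": [-24,18.5,0],"rotation": [0,0,0]},
  {"gripper": 85,"travel": [-24,18.5,0],"rotation": [0,0,0]},
])

```text
t: 2.1
tcp_pos: [0.3487, 0.2856, 0.2511]
tool_rot: [0.753, 0.658, -0.0, -0.0]
force: [1.1, -0.3, 0.4]
finger_gap: 0.995
```

>>> send_rows([
  {"gripper": 85,"travel": [-24,18.5,0],"rotation": [0,0,0]},
  {"gripper": 85,"travel": [-24,18.5,0],"rotation": [0,0,0]},
  {"gripper": 85,"travel": [-24,18.5,0],"rotation": [0,0,0]},
  {"gripper": 85,"travel": [-24,18.5,0],"rotation": [0,0,0]},
  {"gripper": 85,"travel": [-24,18.5,0],"rotation": [0,0,0]},
  {"gripper": 85,"travel": [-24,18.5,0],"rotation": [0,0,0]},
  {"gripper": 85,"travel": [-24,18.5,0],"rotation": [0,0,0]},
  {"gripper": 85,"travel": [-24,18.5,0],"rotation": [0,0,0]},
  {"gripper": 85,"travel": [-24,18.5,0],"rotation": [0,0,0]},
  {"gripper": 85,"travel": [-24,18.5,0],"rotation": [0,0,0]},
  {"gripper": 85,"travel": [0,0,0],"rotation": [0,0,0]},
  {"gripper": 85,"travel": [0,0,0],"rotation": [0,0,0]},
])

```text
t: 3.1
tcp_pos: [0.5, 0.0231, 0.2509]
tool_rot: [0.754, 0.657, -0.0, -0.0]
force: [0.5, 0.2, -0.2]
finger_gap: 0.995
```

```bash
python3 - <<'E'
from h import *
s=manip.sense();print(s['t'],s['tcp_pos'],s['tool_rot'],s['force']);c=manip.calibration('wrist')
np.save('w1.npy',np.r_[c['cam_to_world'].ravel(),c['fx'],c['fy'],c['cx'],c['cy']])
im=manip.snapshot('wrist')[:,:,::-1];cv2.imwrite('pics/w1.png',im)
E
```

```text
3.1 [0.49998018 0.02309625 0.25086219] [ 7.54073913e-01  6.56789422e-01 -1.79500943e-04 -3.95332143e-04] [ 0.46254399  0.2312829  -0.17048403]
```

View pics/w1.png

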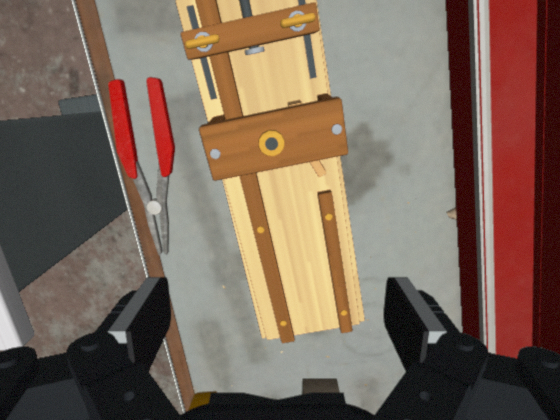

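```bash
python3 - <<'E'
from h import *
a=np.load('w1.npy');c=dict(cam_to_world=a[:16].reshape(4,4),fx=a[16],fy=a[17],cx=a[18],cy=a[19])
s,k=np.sin(.105),np.cos(.105)
zz=lambda t,n:.018+t*s+n*k
for n,uv,z in[('fence in foot',(294,341),zz(0,10)),('fence in bridge',(257,176),zz(218,10)),('guide in foot',(341,331),zz(0,10)),('guide in top',(319,192),zz(175,10)),('bush',(272,143),zz(246,68)),('bridge low edge L',(214,179),zz(224,68)),('bridge low R',(347,152),zz(224,68)),
  ('stop top edge L',(189,58),zz(320,37)),('R',(319,33),zz(320,37)),('button face',(254,53),zz(311,22)),('button face topedge',(254,53),zz(311,30)),('plate L foot',(263,339),.005),('blank end?',(322,380),.045)]:
    print(n,(ray(c,uv,z)[0]*1000).round(1))
im=cv2.imread('pics/w1.png');cv2.imwrite('pics/w1c.png',cv2.resize(im[20:190,170:370],None,fx=3.5,fy=3.5,interpolation=cv2.INTER_CUBIC))
E
```

```text
fence in foot [ 989.2 7258.6 9962.9]
fence in bridge [ 3250.6  6714.1 32810.9]
guide in foot [-458.  7100.  9962.9]
guide in top [-1709.2  7707.9 28304.2]
bush [ 3390.7 11332.2 93426.1]
bridge low edge L [18945.  17890.7 91120.3]
bridge low R [-14532.8  15734.1  91120.3]
stop top edge L [14996.9 -8073.8 70352.5]
R [-7984.6 -8905.8 70352.5]
button face [ 2888.  -5626.1 54491.9]
button face topedge [ 3237.6 -6468.  62447.8]
plate L foot [ 453.9 -184.     5. ]
blank end? [ 518.8 -219.1   45. ]
```

View pics/w1c.png

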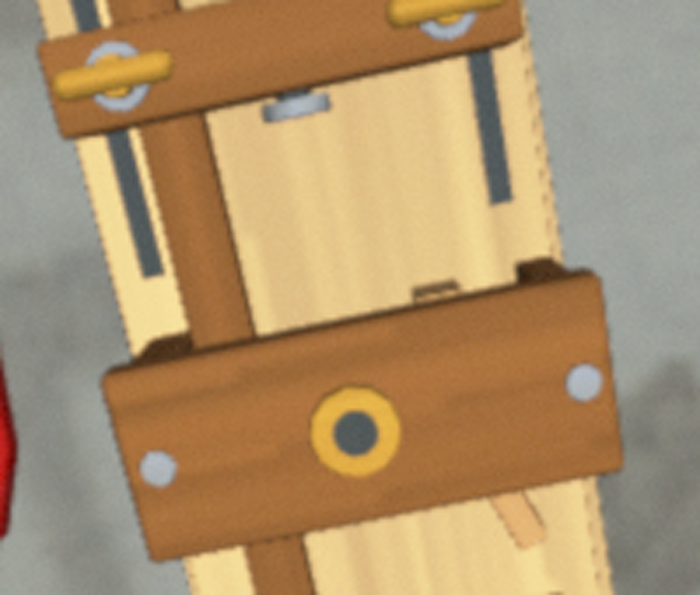

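```bash
python3 - <<'E'
from h import *
a=np.load('w1.npy');c=dict(cam_to_world=a[:16].reshape(4,4),fx=a[16],fy=a[17],cx=a[18],cy=a[19])
s,k=np.sin(.105),np.cos(.105)
zz=lambda t,n:(18+t*s+n*k)/1000
P={}
for n,uv,t,nn in[('fence in foot',(294,341),0,10),('fence in bridge',(257.3,175),218,10),('fence in stop',(229.5,53),310,10),('guide in foot',(341,331),0,10),('bush',(271.6,143.4),246,68),
  ('stop top edge L',(189,58),320,37),('R',(319.5,32.5),320,37),('button face',(255.7,53.7),311,16),('stopface over button',(254,47),318,37)]:
    P[n]=ray(c,uv,zz(t,nn))[0]*1000;print(n,P[n].round(1))
d=P['fence in stop']-P['fence in foot'];print('yaw',np.degrees(np.arctan2(d[1],d[0])))
E
```

```text
fence in foot [ 492.6 -175.    27.9]
fence in bridge [482.3  29.5  50.8]
fence in stop [476.  136.6  60.4]
guide in foot [ 547.9 -168.9   27.9]
bush [501.8  64.2 111.4]
stop top edge L [447.7 134.2  88.3]
R [548.3 138.1  88.3]
button face [497.8 132.5  66.5]
stopface over button [498.1 135.   88.1]
yaw 93.0380203947848
```

>>> send_rows([
  {"gripper": 85,"travel": [-34,4.5,3],"rotation": [0,0,0]},
  {"gripper": 85,"travel": [-34,4.5,3],"rotation": [0,0,0]},
  {"gripper": 85,"travel": [-34,4.5,3],"rotation": [0,0,0]},
  {"gripper": 85,"travel": [-34,4.5,3],"rotation": [0,0,0]},
  {"gripper": 85,"travel": [-34,4.5,3],"rotation": [0,0,0]},
  {"gripper": 85,"travel": [-34,4.5,3],"rotation": [0,0,0]},
  {"gripper": 85,"travel": [-34,4.5,3],"rotation": [0,0,0]},
  {"gripper": 85,"travel": [-34,4.5,3],"rotation": [0,0,0]},
  {"gripper": 85,"travel": [-34,4.5,3],"rotation": [0,0,0]},
  {"gripper": 85,"travel": [-34,4.5,3],"rotation": [0,0,0]},
  {"gripper": 85,"travel": [-34,4.5,3],"rotation": [0,0,0]},
  {"gripper": 85,"travel": [-34,4.5,3],"rotation": [0,0,0]},
])

```text
t: 4.15
tcp_pos: [0.4983, -0.3865, 0.2149]
tool_rot: [0.752, 0.659, 0.0, -0.001]
force: [0.7, -0.1, 0.1]
finger_gap: 0.992
```

>>> send_rows([
  {"gripper": 85,"travel": [0,0,0],"rotation": [0,0,0]},
  {"gripper": 85,"travel": [0,0,0],"rotation": [0,0,0]},
])

```text
t: 4.32
tcp_pos: [0.498, -0.3871, 0.2145]
tool_rot: [0.753, 0.657, 0.0, -0.001]
force: [-0.4, 0.5, -0.4]
finger_gap: 0.996
```

```bash
python3 - <<'E'
from h import *
s=manip.sense();print(s['t'],s['tcp_pos'],s['tool_rot'],s['q']);c=manip.calibration('wrist')
im=manip.snapshot('wrist')[:,:,::-1].copy();
h=cv2.cvtColor(im,cv2.COLOR_BGR2HSV)
m=cv2.morphologyEx(cv2.inRange(h,(5,40,80),(30,140,255)),2,np.ones((5,5)))
k=max(cv2.findContours(m,0,1)[0],key=cv2.contourArea);hull=cv2.convexHull(k)[:,0]
ap=cv2.approxPolyDP(cv2.convexHull(k),4,True)[:,0];print(ap.tolist());print((ray(c,ap,.045)*1000).round(1).tolist())
print(cv2.minAreaRect((ray(c,hull,.045)[:,:2]*1000).astype(np.float32)))
cv2.polylines(im,[ap.reshape(-1,1,2)],True,(0,255,0),1);cv2.imwrite('pics/w2.png',im)
E
```

```text
4.3167 [ 0.49803857 -0.38706611  0.21454446] [ 7.53468800e-01  6.57483000e-01  2.08361400e-04 -9.10782247e-04] [-8.37782233e-01  5.54266421e-01  1.43338897e+00  4.86263475e-04
  1.15575218e+00 -7.02129796e-01]
[[249, 17], [306, 17], [308, 261], [301, 273], [253, 246]]
[[495.1, -252.8, 45.0], [538.0, -258.7, 45.0], [517.0, -460.4, 45.0], [509.2, -471.7, 45.0], [469.1, -438.8, 45.0]]
((502.1334533691406, -362.2425842285156), (216.2019500732422, 49.966636657714844), 84.07466888427734)
```

View pics/w2.png

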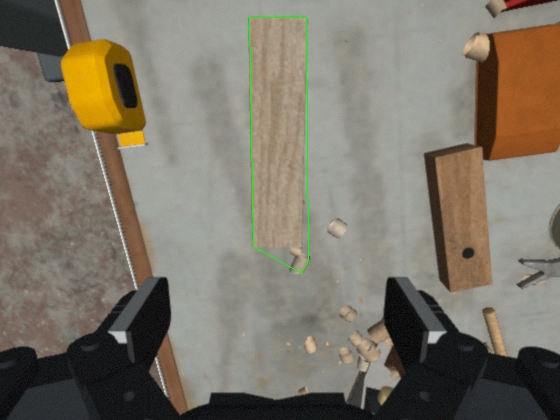

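>>> send_rows([
  {"gripper": 85,"travel": [0,0,20],"rotation": [0,0,0]},
  {"gripper": 85,"travel": [0,0,20],"rotation": [0,0,0]},
  {"gripper": 85,"travel": [0,0,20],"rotation": [0,0,0]},
  {"gripper": 85,"travel": [0,0,20],"rotation": [0,0,0]},
  {"gripper": 85,"travel": [0,0,20],"rotation": [0,0,0]},
  {"gripper": 85,"travel": [0,0,20],"rotation": [0,0,0]},
  {"gripper": 85,"travel": [0,0,20],"rotation": [0,0,0]},
  {"gripper": 85,"travel": [0,0,20],"rotation": [0,0,0]},
  {"gripper": 85,"travel": [0,0,20],"rotation": [0,0,0]},
  {"gripper": 85,"travel": [0,0,20],"rotation": [0,0,0]},
  {"gripper": 85,"travel": [0,0,0],"rotation": [0,0,0]},
])

```text
t: 5.28
tcp_pos: [0.4966, -0.3822, 0.012]
tool_rot: [0.752, 0.659, 0.0, -0.005]
force: [-0.7, 0.5, -0.3]
finger_gap: 0.998
```

>>> send_rows([
  {"gripper": 30,"travel": [0,0,0],"rotation": [0,0,0]},
  {"gripper": 30,"travel": [0,0,0],"rotation": [0,0,0]},
  {"gripper": 30,"travel": [0,0,0],"rotation": [0,0,0]},
  {"gripper": 30,"travel": [0,0,0],"rotation": [0,0,0]},
  {"gripper": 30,"travel": [0,0,0],"rotation": [0,0,0]},
  {"gripper": 30,"travel": [0,0,0],"rotation": [0,0,0]},
  {"gripper": 30,"travel": [0,0,0],"rotation": [0,0,0]},
  {"gripper": 30,"travel": [0,0,0],"rotation": [0,0,0]},
  {"gripper": 30,"travel": [0,0,0],"rotation": [0,0,0]},
  {"gripper": 30,"travel": [0,0,0],"rotation": [0,0,0]},
], newtons=60)

```text
t: 6.12
tcp_pos: [0.4992, -0.3877, 0.0173]
tool_rot: [0.753, 0.658, 0.0, 0.001]
force: [-0.0, 3.8, 6.6]
finger_gap: 0.512
```

>>> send_rows([
  {"gripper": 30,"travel": [0,0,-10],"rotation": [0,0,0]},
  {"gripper": 30,"travel": [0,0,-20],"rotation": [0,0,0]},
  {"gripper": 30,"travel": [0,0,-20],"rotation": [0,0,0]},
  {"gripper": 30,"travel": [0,0,-20],"rotation": [0,0,0]},
  {"gripper": 30,"travel": [0,0,-20],"rotation": [0,0,0]},
  {"gripper": 30,"travel": [0,0,-20],"rotation": [0,0,0]},
  {"gripper": 30,"travel": [0,0,-10],"rotation": [0,0,-3.7]},
  {"gripper": 30,"travel": [0,0,0],"rotation": [0,0,-3.7]},
  {"gripper": 30,"travel": [0,0,0],"rotation": [0,0,-3.7]},
  {"gripper": 30,"travel": [0,0,0],"rotation": [0,3,0]},
  {"gripper": 30,"travel": [0,0,0],"rotation": [0,3,0]},
  {"gripper": 30,"travel": [0,0,0],"rotation": [0,0,0]},
])

```text
t: 7.12
tcp_pos: [0.4982, -0.3892, 0.1355]
tool_rot: [0.686, 0.726, 0.036, -0.037]
force: [0.1, -1.2, -3.6]
finger_gap: 0.516
```

```bash
cat >> h.py <<'E'
F=np.array([515.3,-172.5,18.]);U=R.from_euler('z',93.3,degrees=True)*R.from_euler('y',-.105)  # jig bed frame: t, y, n
def bed():
    s=manip.sense();q=R.from_quat(s['tool_rot']);p=s['tcp_pos']*1000
    print('t',round(s['t'],2),'tcp',p.round(1),'bed t,y,n',(U.inv().apply(p-F)).round(1),'gap mm',round(s['finger_gap']*85.4,1),
     'force bed',U.inv().apply(s['force']).round(2))
    print(' toolx in bed',U.inv().apply(q.apply([1,0,0])).round(3),'tooly',U.inv().apply(q.apply([0,1,0])).round(3))
    return p,q
def go(t,y,n):
    p,q=bed();print(' travel to goal (tool mm)',q.inv().apply(U.apply([t,y,n])+F-p).round(1))
E
python3 -c "
from h import *
go(46.7,-2,60)"
```

```text
t 7.12 tcp [ 498.2 -389.2  135.5] bed t,y,n [-201.9   29.5  139.4] gap mm 44.0 force bed [-1.56  0.02 -3.44]
 toolx in bed [ 1.    -0.    -0.001] tooly [-0.    -1.     0.001]
 travel to goal (tool mm) [248.7  31.5  79.1]
```

>>> send_rows([
  {"gripper": 30,"travel": [24.9,3.15,6],"rotation": [0,0,0]},
  {"gripper": 30,"travel": [24.9,3.15,6],"rotation": [0,0,0]},
  {"gripper": 30,"travel": [24.9,3.15,6],"rotation": [0,0,0]},
  {"gripper": 30,"travel": [24.9,3.15,6],"rotation": [0,0,0]},
  {"gripper": 30,"travel": [24.9,3.15,6],"rotation": [0,0,0]},
  {"gripper": 30,"travel": [24.9,3.15,6],"rotation": [0,0,0]},
  {"gripper": 30,"travel": [24.9,3.15,6],"rotation": [0,0,0]},
  {"gripper": 30,"travel": [24.9,3.15,6],"rotation": [0,0,0]},
  {"gripper": 30,"travel": [24.9,3.15,6],"rotation": [0,0,0]},
  {"gripper": 30,"travel": [24.9,3.15,6],"rotation": [0,0,0]},
  {"gripper": 30,"travel": [0,0,0],"rotation": [0,0,0]},
  {"gripper": 30,"travel": [0,0,0],"rotation": [0,0,0]},
])

```text
t: 8.12
tcp_pos: [0.5141, -0.1302, 0.1017]
tool_rot: [0.684, 0.728, 0.035, -0.038]
force: [-0.5, -0.4, -2.6]
finger_gap: 0.516
```

```bash
python3 - <<'E'
from h import *
go(46.7,-2,17.3)
a=manip.snapshot('wrist')[:,:,::-1];b=manip.snapshot('top')[:,:,::-1]
cv2.imwrite('pics/w3.png',np.hstack([cv2.resize(a,(533,400)),cv2.resize(b[175:265,215:275],(266,400),interpolation=cv2.INTER_CUBIC)]))
E
```

```text
t 8.12 tcp [ 514.1 -130.2  101.7] bed t,y,n [50.8 -1.2 78.8] gap mm 44.1 force bed [-0.67  0.49 -2.57]
 toolx in bed [ 1.     0.004 -0.001] tooly [ 0.004 -1.    -0.001]
 travel to goal (tool mm) [-4.1  0.8 61.5]
```

View pics/w3.png

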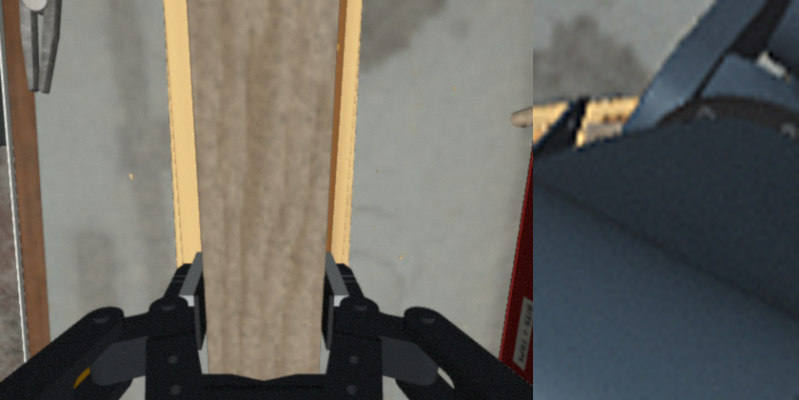

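>>> send_rows([
  {"gripper": 30,"travel": [0,0.5,10],"rotation": [0,0,0]},
  {"gripper": 30,"travel": [0,0.3,10],"rotation": [0,0,0]},
  {"gripper": 30,"travel": [0,0,10],"rotation": [0,0,0]},
  {"gripper": 30,"travel": [0,0,10],"rotation": [0,0,0]},
  {"gripper": 30,"travel": [0,0,8],"rotation": [0,0,0]},
  {"gripper": 30,"travel": [0,0,7],"rotation": [0,0,0]},
  {"gripper": 30,"travel": [0,0,1],"rotation": [0,0,0]},
  {"gripper": 30,"travel": [0,0,0],"rotation": [0,0,0]},
  {"gripper": 30,"travel": [0,0,0],"rotation": [0,0,0]},
])

```text
t: 8.97
tcp_pos: [0.5154, -0.1261, 0.0459]
tool_rot: [0.685, 0.727, 0.036, -0.038]
force: [0.2, 0.2, -3.0]
finger_gap: 0.515
```

```bash
python3 -c "
from h import *
go(46.7,-2,17.3)"
```

```text
t 8.97 tcp [ 515.4 -126.1   45.9] bed t,y,n [49.  -2.8 22.9] gap mm 44.0 force bed [-0.11 -0.25 -3.05]
 toolx in bed [ 1.     0.002 -0.   ] tooly [ 0.002 -1.     0.   ]
 travel to goal (tool mm) [-2.3 -0.8  5.6]
```

>>> send_rows([
  {"gripper": 30,"travel": [0,0,1.5],"rotation": [0,0,0]},
  {"gripper": 30,"travel": [0,0,1.5],"rotation": [0,0,0]},
  {"gripper": 30,"travel": [0,0,0],"rotation": [0,0,0]},
])

```text
t: 9.22
tcp_pos: [0.5153, -0.1257, 0.0432]
tool_rot: [0.685, 0.727, 0.036, -0.038]
force: [0.2, -0.2, -2.2]
finger_gap: 0.514
```

>>> send_rows([
  {"gripper": 30,"travel": [0,0,1],"rotation": [0,0,0]},
  {"gripper": 30,"travel": [0,0,0],"rotation": [0,0,0]},
])

```text
t: 9.38
tcp_pos: [0.5152, -0.1256, 0.0421]
tool_rot: [0.685, 0.727, 0.036, -0.038]
force: [-0.4, 0.2, -4.1]
finger_gap: 0.514
```

>>> send_rows([
  {"gripper": 30,"travel": [0,0,1],"rotation": [0,0,0]},
  {"gripper": 30,"travel": [0,0,0],"rotation": [0,0,0]},
])

```text
t: 9.55
tcp_pos: [0.5152, -0.1255, 0.041]
tool_rot: [0.685, 0.727, 0.036, -0.038]
force: [-0.4, -0.3, -3.1]
finger_gap: 0.515
```

>>> send_rows([
  {"gripper": 30,"travel": [0,0,1],"rotation": [0,0,0]},
  {"gripper": 30,"travel": [0,0,0],"rotation": [0,0,0]},
])

```text
t: 9.72
tcp_pos: [0.5153, -0.1255, 0.0404]
tool_rot: [0.685, 0.727, 0.036, -0.038]
force: [-1.4, -0.8, 0.6]
finger_gap: 0.518
```

>>> send_rows([
  {"gripper": 30,"travel": [0,0,1],"rotation": [0,0,0]},
  {"gripper": 30,"travel": [0,0,0],"rotation": [0,0,0]},
])

```text
t: 9.88
tcp_pos: [0.5153, -0.1254, 0.0403]
tool_rot: [0.685, 0.727, 0.036, -0.038]
force: [-3.7, 0.2, 9.3]
finger_gap: 0.514
```

>>> send_rows([
  {"gripper": 60,"travel": [0,0,0],"rotation": [0,0,0]},
  {"gripper": 60,"travel": [0,0,0],"rotation": [0,0,0]},
  {"gripper": 60,"travel": [0,0,0],"rotation": [0,0,0]},
  {"gripper": 60,"travel": [0,0,0],"rotation": [0,0,0]},
  {"gripper": 60,"travel": [0,0,0],"rotation": [0,0,0]},
  {"gripper": 60,"travel": [0,0,0],"rotation": [0,0,0]},
])

```text
t: 10.38
tcp_pos: [0.5151, -0.1252, 0.0388]
tool_rot: [0.685, 0.727, 0.036, -0.038]
force: [-0.0, 0.3, 0.3]
finger_gap: 0.704
```

```bash
python3 - <<'E'
from h import *
bed()
a=manip.snapshot('wrist')[:,:,::-1];b=manip.snapshot('scene')[:,:,::-1]
cv2.imwrite('pics/w4.png',np.hstack([cv2.resize(a,(533,400)),cv2.resize(b[170:270,170:236],(264,400),interpolation=cv2.INTER_CUBIC)]))
E
```

```text
t 10.38 tcp [ 515.1 -125.2   38.8] bed t,y,n [49.2 -2.6 15.8] gap mm 60.2 force bed [ 0.29 -0.01  0.24]
 toolx in bed [ 1.     0.001 -0.   ] tooly [ 0.001 -1.    -0.   ]
```

View pics/w4.png

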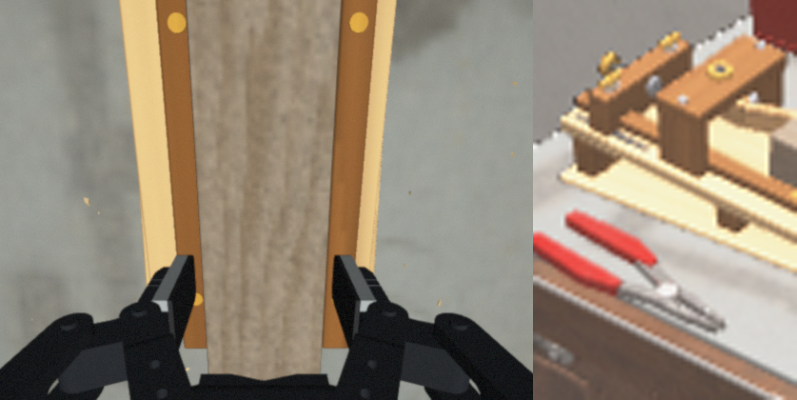

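>>> send_rows([
  {"gripper": 30,"travel": [0,0,0],"rotation": [0,0,0]},
  {"gripper": 30,"travel": [0,0,0],"rotation": [0,0,0]},
  {"gripper": 30,"travel": [0,0,0],"rotation": [0,0,0]},
  {"gripper": 30,"travel": [0,0,0],"rotation": [0,0,0]},
  {"gripper": 30,"travel": [0,0,0],"rotation": [0,0,0]},
  {"gripper": 30,"travel": [0,0,0],"rotation": [0,0,0]},
], newtons=25)

```text
t: 10.98
tcp_pos: [0.5153, -0.1253, 0.039]
tool_rot: [0.685, 0.727, 0.036, -0.038]
force: [0.4, -1.0, 0.1]
finger_gap: 0.521
```

>>> send_rows([
  {"gripper": 30,"travel": [3,0,0],"rotation": [0,0,0]},
  {"gripper": 30,"travel": [5,0,0],"rotation": [0,0,0]},
  {"gripper": 30,"travel": [5,0,0],"rotation": [0,0,0]},
  {"gripper": 30,"travel": [5,0,0],"rotation": [0,0,0]},
  {"gripper": 30,"travel": [5,0,0],"rotation": [0,0,0]},
  {"gripper": 30,"travel": [5,0,0],"rotation": [0,0,0]},
  {"gripper": 30,"travel": [5,0,0],"rotation": [0,0,0]},
  {"gripper": 30,"travel": [5,0,0],"rotation": [0,0,0]},
])

```text
t: 11.65
tcp_pos: [0.5129, -0.0869, 0.0431]
tool_rot: [0.685, 0.727, 0.036, -0.038]
force: [0.0, -3.0, -0.8]
finger_gap: 0.527
```

```bash
python3 -c "
from h import *
bed()"
```

```text
t 11.65 tcp [512.9 -86.9  43.1] bed t,y,n [87.7 -2.5 16. ] gap mm 45.0 force bed [-3.02  0.17 -0.44]
 toolx in bed [ 1.     0.002 -0.   ] tooly [ 0.002 -1.    -0.   ]
```

>>> send_rows([
  {"gripper": 30,"travel": [5,-0.1,0],"rotation": [0,0,0]},
  {"gripper": 30,"travel": [5,-0.1,0],"rotation": [0,0,0]},
  {"gripper": 30,"travel": [5,-0.1,0],"rotation": [0,0,0]},
  {"gripper": 30,"travel": [5,-0.1,0],"rotation": [0,0,0]},
  {"gripper": 30,"travel": [5,-0.1,0],"rotation": [0,0,0]},
  {"gripper": 30,"travel": [5,-0.1,0],"rotation": [0,0,0]},
])

```text
t: 12.15
tcp_pos: [0.51, -0.0575, 0.0462]
tool_rot: [0.685, 0.727, 0.035, -0.038]
force: [-1.6, -4.1, 1.5]
finger_gap: 0.521
```

>>> send_rows([
  {"gripper": 30,"travel": [5,-0.1,0],"rotation": [0,0,0]},
  {"gripper": 30,"travel": [5,-0.1,0],"rotation": [0,0,0]},
  {"gripper": 30,"travel": [5,-0.1,0],"rotation": [0,0,0]},
  {"gripper": 30,"travel": [5,-0.1,0],"rotation": [0,0,0]},
  {"gripper": 30,"travel": [5,0,0],"rotation": [0,0,0]},
  {"gripper": 30,"travel": [5,0,0],"rotation": [0,0,0]},
])

```text
t: 12.65
tcp_pos: [0.5081, -0.0276, 0.0494]
tool_rot: [0.685, 0.727, 0.036, -0.038]
force: [-1.2, -4.8, 1.8]
finger_gap: 0.522
```

```bash
python3 -c "
from h import *
bed()"
```

```text
t 12.65 tcp [508.1 -27.6  49.4] bed t,y,n [147.6  -1.1  16. ] gap mm 44.6 force bed [-4.46  1.43  2.32]
 toolx in bed [ 1.     0.002 -0.   ] tooly [ 0.002 -1.    -0.001]
```

>>> send_rows([
  {"gripper": 30,"travel": [4,0,0],"rotation": [0,0,0]},
  {"gripper": 30,"travel": [4,0,0],"rotation": [0,0,0]},
  {"gripper": 30,"travel": [4,0,0],"rotation": [0,0,0]},
  {"gripper": 30,"travel": [4,0,0],"rotation": [0,0,0]},
  {"gripper": 30,"travel": [2,0,0],"rotation": [0,0,0]},
  {"gripper": 30,"travel": [1,0,0],"rotation": [0,0,0]},
])

```text
t: 13.15
tcp_pos: [0.5069, -0.0087, 0.0513]
tool_rot: [0.685, 0.727, 0.036, -0.038]
force: [-1.9, -5.1, 1.2]
finger_gap: 0.523
```

>>> send_rows([
  {"gripper": 30,"travel": [1,0,0],"rotation": [0,0,0]},
  {"gripper": 30,"travel": [1,0,0],"rotation": [0,0,0]},
])

```text
t: 13.32
tcp_pos: [0.5069, -0.0071, 0.0515]
tool_rot: [0.685, 0.727, 0.036, -0.038]
force: [-1.9, -5.3, 1.2]
finger_gap: 0.523
```

```bash
python3 - <<'E'
from h import *
bed()
cv2.imwrite('pics/w5.png',np.hstack([cv2.resize(manip.snapshot('wrist')[:,:,::-1],(533,400)),cv2.resize(manip.snapshot('scene')[175:235,175:215,::-1],(266,400),interpolation=cv2.INTER_CUBIC)]))
E
```

```text
t 13.32 tcp [506.9  -7.1  51.5] bed t,y,n [168.2  -1.1  16. ] gap mm 44.6 force bed [-4.98  2.24  1.71]
 toolx in bed [ 1.     0.002 -0.   ] tooly [ 0.002 -1.    -0.001]
```

View pics/w5.png

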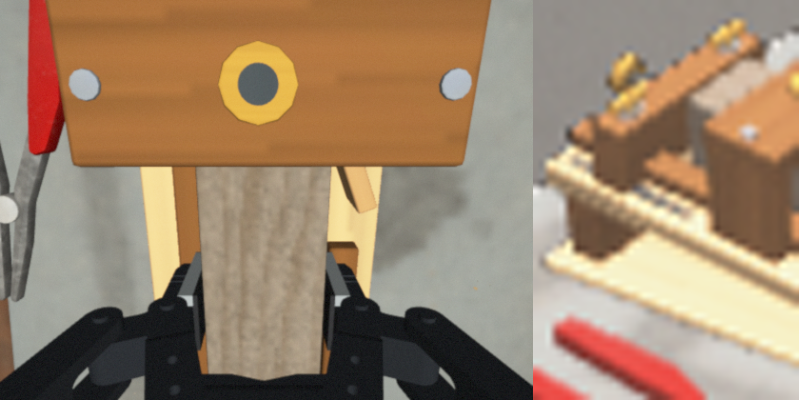

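>>> send_rows([
  {"gripper": 30,"travel": [1,0,0],"rotation": [0,0,0]},
  {"gripper": 30,"travel": [1,0,0],"rotation": [0,0,0]},
])

```text
t: 13.58
tcp_pos: [0.5069, -0.0053, 0.0517]
tool_rot: [0.685, 0.727, 0.036, -0.038]
force: [-2.7, -4.6, 2.2]
finger_gap: 0.522
```

>>> send_rows([
  {"gripper": 30,"travel": [1,0,0],"rotation": [0,0,0]},
  {"gripper": 30,"travel": [0.5,0,0],"rotation": [0,0,0]},
])

```text
t: 13.75
tcp_pos: [0.5068, -0.0037, 0.0519]
tool_rot: [0.685, 0.727, 0.036, -0.038]
force: [-2.6, -4.7, 2.4]
finger_gap: 0.526
```

>>> send_rows([
  {"gripper": 30,"travel": [1,0,0],"rotation": [0,0,0]},
])

```text
t: 13.83
tcp_pos: [0.5068, -0.0028, 0.052]
tool_rot: [0.685, 0.727, 0.036, -0.038]
force: [-1.6, -4.6, 2.2]
finger_gap: 0.519
```

>>> send_rows([
  {"gripper": 30,"travel": [1,0,0],"rotation": [0,0,0]},
])

```text
t: 13.92
tcp_pos: [0.5068, -0.0018, 0.0521]
tool_rot: [0.685, 0.727, 0.036, -0.038]
force: [-2.5, -5.0, 1.3]
finger_gap: 0.523
```

>>> send_rows([
  {"gripper": 30,"travel": [0.8,0,0],"rotation": [0,0,0]},
])

```text
t: 14.0
tcp_pos: [0.5067, -0.001, 0.0521]
tool_rot: [0.685, 0.727, 0.036, -0.038]
force: [-1.2, -5.6, 2.8]
finger_gap: 0.522
```

>>> send_rows([
  {"gripper": 30,"travel": [0.8,0,0],"rotation": [0,0,0]},
])

```text
t: 14.08
tcp_pos: [0.5066, -0.0002, 0.0522]
tool_rot: [0.685, 0.727, 0.036, -0.038]
force: [-2.9, -5.5, 1.3]
finger_gap: 0.523
```

>>> send_rows([
  {"gripper": 30,"travel": [0.8,0,0],"rotation": [0,0,0]},
])

```text
t: 14.17
tcp_pos: [0.5066, 0.0006, 0.0523]
tool_rot: [0.685, 0.727, 0.036, -0.038]
force: [-2.7, -5.1, 2.0]
finger_gap: 0.522
```

>>> send_rows([
  {"gripper": 30,"travel": [0.7,0,0],"rotation": [0,0,0]},
])

```text
t: 14.25
tcp_pos: [0.5067, 0.0007, 0.0523]
tool_rot: [0.685, 0.727, 0.035, -0.038]
force: [-2.8, -10.0, 0.2]
finger_gap: 0.524
```

>>> send_rows([
  {"gripper": 30,"travel": [0.7,0,0],"rotation": [0,0,0]},
])

```text
t: 14.33
tcp_pos: [0.5069, 0.0007, 0.0523]
tool_rot: [0.684, 0.727, 0.035, -0.037]
force: [-3.3, -11.7, -1.5]
finger_gap: 0.528
```

>>> send_rows([
  {"gripper": 30,"travel": [0.7,0,0],"rotation": [0,0,0]},
])

```text
t: 14.42
tcp_pos: [0.507, 0.0007, 0.0523]
tool_rot: [0.684, 0.728, 0.035, -0.036]
force: [-3.1, -14.6, -1.3]
finger_gap: 0.525
```

>>> send_rows([
  {"gripper": 30,"travel": [0,0,0],"rotation": [0,0,0]},
  {"gripper": 30,"travel": [0,0,0],"rotation": [0,0,0]},
  {"gripper": 30,"travel": [-0.8,0,0],"rotation": [0,0,0]},
])

```text
t: 14.67
tcp_pos: [0.5069, 0.0006, 0.0523]
tool_rot: [0.685, 0.727, 0.035, -0.037]
force: [-2.6, -6.1, 1.5]
finger_gap: 0.521
```

>>> send_rows([
  {"gripper": 60,"travel": [0,0,0],"rotation": [0,0,0]},
  {"gripper": 60,"travel": [0,0,0],"rotation": [0,0,0]},
  {"gripper": 60,"travel": [0,0,0],"rotation": [0,0,0]},
  {"gripper": 60,"travel": [0,0,0],"rotation": [0,0,0]},
  {"gripper": 60,"travel": [0,0,0],"rotation": [0,0,0]},
  {"gripper": 60,"travel": [0,0,0],"rotation": [0,0,0]},
])

```text
t: 15.17
tcp_pos: [0.5067, 0.0023, 0.0524]
tool_rot: [0.685, 0.727, 0.036, -0.038]
force: [-0.4, -0.6, -0.4]
finger_gap: 0.698
```

```bash
python3 - <<'E'
from h import *
bed()
cv2.imwrite('pics/w6.png',np.hstack([cv2.resize(manip.snapshot('wrist')[:,:,::-1],(533,400)),cv2.resize(manip.snapshot('scene')[175:235,175:215,::-1],(266,400),interpolation=cv2.INTER_CUBIC)]))
E
```

```text
t 15.17 tcp [506.7   2.3  52.4] bed t,y,n [177.7  -1.5  15.9] gap mm 59.6 force bed [-0.57  0.41 -0.39]
 toolx in bed [ 1.     0.002 -0.   ] tooly [ 0.002 -1.    -0.   ]
```

View pics/w6.png

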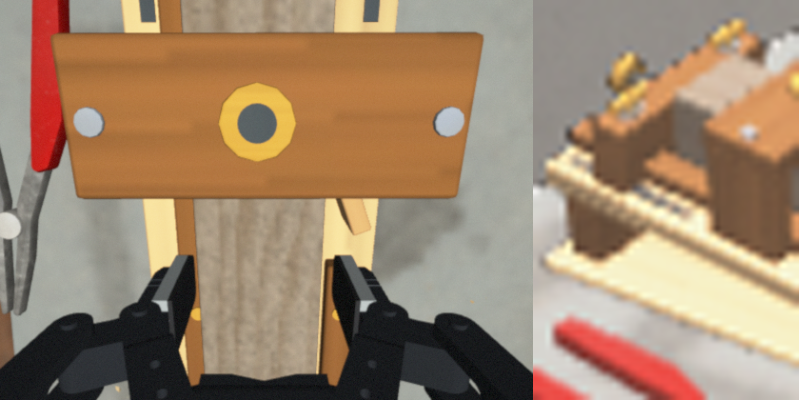

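>>> send_rows([
  {"gripper": 60,"travel": [0,0,-5],"rotation": [0,0,0]},
  {"gripper": 60,"travel": [0,0,-10],"rotation": [0,0,0]},
  {"gripper": 60,"travel": [0,0,-15],"rotation": [0,0,0]},
  {"gripper": 60,"travel": [0,0,-20],"rotation": [0,0,0]},
  {"gripper": 60,"travel": [0,0,-20],"rotation": [0,0,0]},
  {"gripper": 60,"travel": [0,0,-20],"rotation": [0,0,0]},
  {"gripper": 60,"travel": [0,0,-20],"rotation": [0,0,0]},
  {"gripper": 60,"travel": [10,0,-20],"rotation": [0,0,0]},
  {"gripper": 60,"travel": [20,0,-20],"rotation": [0,0,0]},
  {"gripper": 60,"travel": [10,0,0],"rotation": [0,0,0]},
  {"gripper": 60,"travel": [0,0,0],"rotation": [0,0,0]},
  {"gripper": 60,"travel": [0,0,0],"rotation": [0,0,0]},
])

```text
t: 16.27
tcp_pos: [0.5047, 0.0263, 0.2059]
tool_rot: [0.684, 0.727, 0.036, -0.038]
force: [-0.5, 0.7, -0.4]
finger_gap: 0.702
```

```bash
python3 - <<'E'
from h import *
bed();c=manip.calibration('wrist');im=manip.snapshot('wrist')[:,:,::-1].copy()
for t in(119,309):
    for y in(-22.5,22.5):
        p=proj(c,(U.apply([t,y,45])+F)/1000)[0];print(t,y,p.round(1))
cv2.imwrite('pics/w7.png',cv2.resize(im[0:300,130:430],(600,600),interpolation=cv2.INTER_CUBIC))
E
```

```text
t 16.27 tcp [504.7  26.3 205.9] bed t,y,n [217.7  -0.8 166. ] gap mm 60.0 force bed [ 0.63  0.47 -0.52]
 toolx in bed [ 1.     0.003 -0.001] tooly [ 0.003 -1.    -0.   ]
119 -22.5 [302.8 317.7]
119 22.5 [248.  317.6]
309 -22.5 [309.5  70.6]
309 22.5 [242.   70.5]
```

View pics/w7.png

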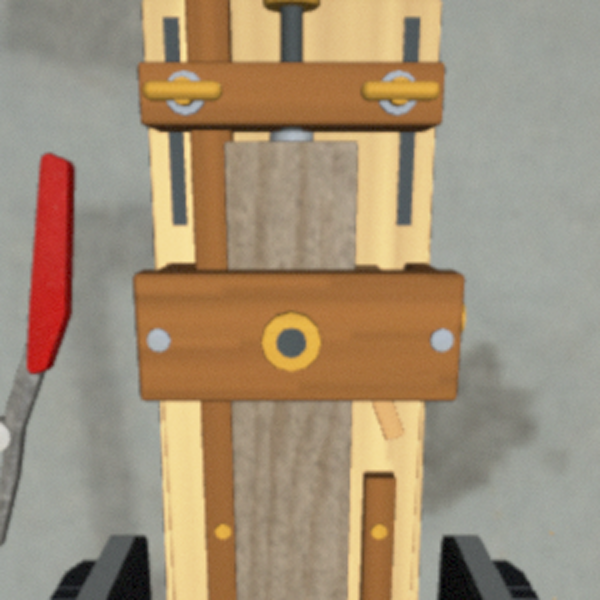

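```bash
python3 -c "
from station import manip
print(manip.sign_off())"
```

```text
the job is handed in; nothing more can be done
None
```

The blank is lying on the sloping bed under the bridge, with its end on the set-screw button. I handed the job in at about 16 s, well inside the 64 s limit; the sign-off gives no verdict.

- **What I did:** I gripped the blank about 38 mm behind its centre and tilted it 6° to match the slope. I laid it in the channel with its centre at about t = 87 mm and let go. Then I gripped it again at 25 N and slid it up the slope.
- **Pushing force:** Sliding took about 3 N at first and 5 N once past the pad.
- **Contact with the stop:** In the last few millimetres I moved under 1 mm at a time. The force rose from 5 N to 14.6 N as the blank met the button. Taking off the sliding friction, that is about 9 N on the stop, and it stayed above 3 N for more than 0.1 s. I then eased off, opened the gripper and lifted straight up.
- **Last checks:** The force on the tool was about zero after release. The last wrist picture shows the end on the button, the blank flat along the fence and centred under the bush, and nothing touched by the robot. The pliers show no visible movement; I did not look at the other three loose items again after the placing.
- **What is not certain:** The stop load is worked out from the wrist force, not measured at the stop itself. No check disagreed by more than about 3 mm, which was the spread between my estimates of the jig's position.

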